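# Wedge the presser foot off the needle plate

## Robot

A 7-joint arm with a two-finger parallel gripper is mounted at the origin on the work surface. World frame = base frame: x ahead of the robot, y to its left, z up, the work surface at z = 0. Lengths are in m, angles in rad, forces in N, time in s.
With the tool pointing down it reaches from about 0.4 to 0.85 m from the base axis. Payload 10.4 kg.
Tool frame: the origin (TCP) lies on the centre line of the jaws, within the pads' length; the fingertips stand 14 mm ahead of it and the grasp point (between the pads) lies 5 mm behind it (manip.tip_reach is the distance from the TCP to the fingertips, in m); z points along the fingers, y is the line along which they close (so a half turn about z gives the same grasp; the last joint's range is limited). The gripper opens to 85 mm and grips with 20 to 120 N. Pads are 22 mm wide; open, the fingers measure 114 mm over their backs; the gripper's body (76 mm by 85 mm) begins 54 mm behind the grasp point. The pads swing forward as they close: fully open they stand 13 mm farther back than shut.
Start: joints at [-1.295, 0.332, -0.065, 1.46, 0.022, 1.35, -0.088], TCP at [0.184, 0.597, 0.245] pointing down, gripper open.
Joint ranges: [-2.6, 2.6], [-0.5, 2.12], [-1.47, 1.34], [0.16, 2.42], [-1.27, 4.41], [0.06, 2.06], [-2.6, 2.6]. Speed limits (rad/s): [2.22, 2.22, 2.79, 2.79, 3.14, 3.14, 3.14].

## Interface

Orientations are given as a unit quaternion [x, y, z, w].
In Python, from workcell import manip gives the robot as it stands.
- The arm moves only by the shell command python3 -m pendant 'ROWS' [FORCE]. ROWS is JSON, a list of rows, each a list of 7 numbers: the shift along the tool's x, y, z in units of 50 mm (1.0 is 50 mm), then the turn, a rotation vector about the tool's x, y, z in units of 8 degrees (1.0 is 8 degrees), then the opening, from -1 (shut) to 1 (fully open), so that 0 is half open. In form: [[dx, dy, dz, ax, ay, az, jaw], ...]. A call has exactly 10 rows; each row is the pose to reach, as a shift and turn from the pose commanded when the call began, along the tool's axes at that moment; what a row does not reach only later rows make up. A row lasts 1/8 s, in which the tool goes at most 62.5 mm and 10.7 degrees, less where a joint would pass 70% of its speed; a pose out of reach is approached as far as the arm can. A call with a gripper value outside its range is refused whole. The fingers move at their own pace and stop on an object; FORCE is the grip in N (left out, the last holds). Time passes only in rows, so rows that repeat a pose let the fingers close, or fill a call up. It gives the time, the measured TCP pose, the force, the opening and the grip force at its end, in the units of the state.
- manip.get_obs(): the state, without advancing time (a new reading comes with each control period).
- manip.camera(name): name is "scene" or "side" or "wrist"; returns (picture, depth): 420x560x3 uint8, red, green, blue; 420x560 float32, m along the optical axis (not along the pixel's ray), 0 where there is no reading.
- manip.get_calibration(name): a dict with "fx", "fy", "cx", "cy" (pixels), "xyz" and "orientation" of the camera in the world. Camera axes: x right, y up, looking along -z (the intrinsics and any distortion apply to the point x, -y, -z); pixel columns grow to the right and rows downward; lengths in m; the calibration is good to about 2 mm. A picture is of the moment at which its call begins: read the wrist's pose just before it. get_calibration takes no time and is no camera call; for the wrist camera it gives the pose at the moment of the call.
- manip.hand_in(): hands the job in; it is judged then, once.
Trained networks look in the newest picture that a camera, given by its name, has taken for a name from the list of things; names that differ only in an ending like _2 or _b are one class to them, and where a whole thing is asked for, a point or a joint stands for the part that bears it (a point fixed in the world has none). Each returns a list of dicts, best first, with "p" (0 to 1); they miss things now and then, are a little off and sometimes report something else, mostly with a low value. They report only what shows in the picture. A call takes as long as a camera call.
- manip.find_in(thing, camera): "box" ([left, top, right, bottom] in pixels, round what is visible of it).
- manip.trace(thing, camera): "pixels" (420x560 bool, what is visible of it) and "box" ([left, top, right, bottom] in pixels, round what is visible of it).
- manip.tip_of(thing, camera): "pixel" ([column, row] in pixels: a listed point, or the origin of a listed thing).
The state is a dict: "clock": time; "joint_pos": joint angles; "joint_velocities": joint speeds; "tau": joint torques, N m; "position": TCP position; "ee_rot": TCP orientation; "ft_force": force on the tool from outside, world axes, zero at the start; "torque": the same for the moment, N m; "grip_width": opening from 0.0 (shut) to 1.0 (fully open); "grasp_force": force on a finger pad.
Only numpy, scipy, OpenCV 4.12 (cv2) and the standard library are available. Lean on these libraries where they do the work, as an engineer would, in place of code of your own. Each camera call takes 0.05 s, during which the arm holds its last target. There are 200 camera calls.

## Task

The mechanic is about to reset the presser bar of the sewing machine: take the orange wedge, lay it flat on the bed in front of the presser foot and slide it in under the turned-up toes, square from the operator's side, until the foot just lifts clear of the needle plate by about 3 mm (not more than 5). Lift the foot with the wedge only, leave the oil bottle, the screwdriver and the thread cone alone, and finish still holding the wedge in place under the foot while he tightens the clamp screw.

Things in the scene. Friction and masses are not known exactly. Their poses are not given: they have to be found in the camera images.
- machine: Cream flatbed sewing machine, fixed; its bed is inlaid flush with the table top (z = 0), one plane to slide on. Origin: on the needle plate under the needle. x points away from the operator (the way the wedge is pushed), y to the operator's left, z up. Nothing stands on the bed ahead of the foot's toes (x under -32 mm) for y over -60 mm
- nose (a point): underside of the machine's nose, 108 mm above the needle plate; machine axes. The nose hangs over the foot: x -40 to +46 mm (thread tension knob to -60), y -36 to +37, from here up 164 mm. The arm, underside 140 mm above the bed, runs from it to -y as far as the pillar (y -262 to -372); the handwheel ends at y -436. The needle is up, its point 26 mm above the bed
- presser_foot (a joint): height in m of the steel presser foot above the needle plate: 0 resting on it, at most 0.014. It slides straight up and down with its bar; a spring and its weight press it down with about 7 N (0.25 N more per mm of lift)
- foot_bend (a point): on the underside of the presser foot, mid-width, at the bend where the flat sole begins, 12 mm in front of the needle; rises with the foot. The sole is 26 mm wide and runs 44 mm back from here; in front of it two toes (26 mm wide together) turn up 20 degrees and reach 19 mm towards the operator, tips 7 mm up
- wedge_grip (a point): centre of the upright grip of the loose orange nylon wedge, 30 mm above its sole. Grip: 34 mm long (x), 20 wide (y), top 46 mm above the sole. x points from grip to thin tip, z up. Wedge: 165 mm long, 20 wide, 90 g; tip 140 mm ahead of the grip centre, tail 25 mm behind. Body 14.4 mm high; its last 72 mm taper evenly down to 2 mm at the tip (1 mm in 5.8 mm)
- wedge_tip (a point): middle of the thin front edge of the wedge, 1 mm above its sole; same axes as wedge_grip
- oiler: white plastic oil bottle, 40 mm across, 85 mm tall, red cap, standing loose; origin under its centre. Leave alone
- screwdriver: screwdriver with red handle, 160 mm long, lying loose in front of the machine's arm; origin under its middle, x towards its blade. Leave alone
- cone: green thread cone, 60 mm across at the foot, 118 mm tall, standing loose behind the machine's arm; origin under its centre. Leave alone

How it is judged:
By the outcome, as a careful person would: the job done as asked, in the order asked, and still so for the second after the job is handed in, while the arm keeps its last pose, push and grip.
It also fails if it takes over 54 s, if anything falls off the work surface, if the arm or the gripper's body presses on something with over 40 N, if the wrist force passes 120 N, or if a joint passes its speed limit or range.

## Working session

There is one attempt and no reset: what is moved stays moved. The work goes in short steps, Python scripts to look and compute and a shell command to move; the robot and the scene stay as the last step left them, time stands still between calls to the robot, and variables do not carry over. Pictures are saved under pics/ and viewed, at most 10 in all, crops included, and the job is handed in when it is done.

```bash
ls; mkdir -p pics; cat > h.py <<'E'
import numpy as np, cv2
from scipy.spatial.transform import Rotation as R
from workcell import manip as m
def cal(n):
    c=m.get_calibration(n); q=c["orientation"]
    return c,R.from_quat(q).as_matrix(),np.array(c["xyz"])
def ray(n,px):
    c,Rm,t=cal(n)
    d=np.array([(px[0]-c["cx"])/c["fx"],-(px[1]-c["cy"])/c["fy"],-1.0])
    return t,Rm@d
def at_depth(n,px,dep):
    t,d=ray(n,px); return t+d*dep
def at_z(n,px,z):
    t,d=ray(n,px); return t+d*(z-t[2])/d[2]
def proj(n,p):
    c,Rm,t=cal(n); v=Rm.T@(np.array(p)-t); return [c["cx"]+c["fx"]*v[0]/-v[2], c["cy"]-c["fy"]*v[1]/-v[2]]
def tri(a,b):
    A=np.zeros((3,3));y=np.zeros(3)
    for t,d in (a,b):
        d=d/np.linalg.norm(d);P=np.eye(3)-np.outer(d,d);A+=P;y+=P@t
    x=np.linalg.solve(A,y)
    gap=[np.linalg.norm(np.cross(x-t,d/np.linalg.norm(d))) for t,d in (a,b)]
    return x,max(gap)
E
python3 - <<'E'
from h import *
np.set_printoptions(precision=4,suppress=True)
print(m.get_obs()); 
for n in ("scene","side","wrist"):
    p,d=m.camera(n); cv2.imwrite(f"pics/{n}0.png",p[:,:,::-1]); c=m.get_calibration(n); print(n,c)
    if n=="wrist": print("Wd",d[210,280])
    for th in ("wedge_grip","wedge_tip","foot_bend","machine","nose","oiler","screwdriver","cone"):
        r=m.tip_of(th,n)
        for k in r[:2]:
            px=k["pixel"]; i,j=int(round(px[1])),int(round(px[0]))
            dd=d[i,j] if 0<=i<420 and 0<=j<560 else 0
            print(n,th,round(k["p"],2),np.round(px,1),"depthpt",at_depth(n,px,dd) if dd else None)
E
```

```text
pics
{'clock': 0.0, 'joint_pos': array([-1.2946,  0.3329, -0.0647,  1.461 ,  0.0216,  1.3499, -0.0885]), 'joint_velocities': array([ 0.0005, -0.0007, -0.0007, -0.0001, -0.0002,  0.0002,  0.0001]), 'tau': array([  0.    , -62.5458,   0.049 , -39.16  ,   0.0162,   0.0101,
        -0.    ]), 'position': array([0.1839, 0.597 , 0.2445]), 'ee_rot': array([ 0.1488,  0.9889, -0.0007, -0.0001]), 'ft_force': array([ 0.1073, -0.0998,  0.0368]), 'torque': array([-0.0034,  0.028 , -0.0236]), 'grasp_force': 0.0, 'grip_width': 1.0009843674470376}
scene {'fx': 417.35078780100497, 'fy': 417.35078780100497, 'cx': 276.92667082338284, 'cy': 219.28311735192486, 'xyz': array([ 0.5727, -0.1725,  0.838 ]), 'orientation': array([ 0.142 , -0.0067, -0.064 ,  0.9878])}
scene wedge_grip 0.92 [177.6 150.7] depthpt [0.4124 0.2338 0.0438]
scene wedge_tip 0.94 [228.3 122.6] depthpt [0.521  0.3101 0.0007]
scene wedge_tip 0.46 [359.6 257. ] depthpt [ 0.7413 -0.0415  0.0707]
scene machine 0.33 [273.  122.2] depthpt [0.6179 0.2719 0.047 ]
scene nose 0.45 [362.8 257.4] depthpt [ 0.7445 -0.0449  0.0821]
scene oiler 0.57 [
[... 481 characters left out ...]
0.5] depthpt [0.5197 0.3162 0.0016]
side foot_bend 0.7 [286.  215.6] depthpt [0.5978 0.0358 0.0034]
side machine 0.86 [283.4 212.1] depthpt [0.6077 0.0264 0.0035]
side nose 0.66 [281.7 186.8] depthpt [0.6016 0.0741 0.1572]
side nose 0.46 [286.3 214.9] depthpt [0.598  0.0322 0.0019]
side oiler 0.58 [245.5 296.5] depthpt [0.6136 0.3098 0.0521]
side screwdriver 0.73 [345.3 160.5] depthpt [ 0.4823 -0.2062  0.0143]
side cone 0.58 [234.8 186. ] depthpt [ 0.7547 -0.0033  0.0294]
wrist {'fx': 348.32476204804726, 'fy': 348.32476204804726, 'cx': 272.6197086049323, 'cy': 213.94918092860595, 'xyz': array([0.1059, 0.6215, 0.3753]), 'orientation': array([-0.1286, -0.0956,  0.5863,  0.7941])}
Wd 0.39371297
```

View pics/scene0.png

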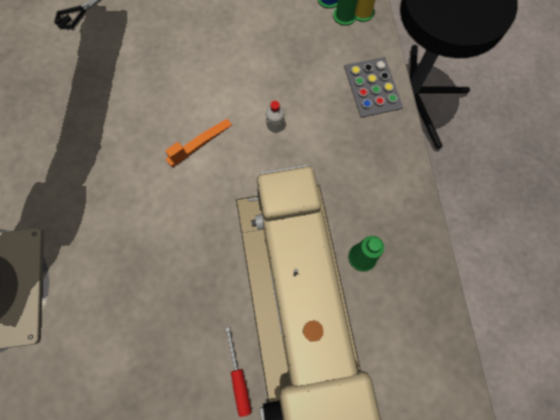

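View pics/side0.png

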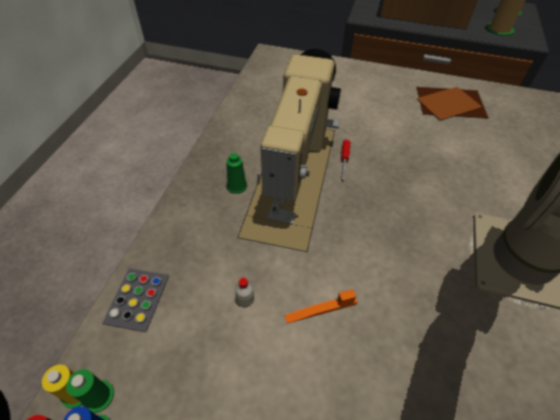

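```bash
python3 - <<'E'
from h import *
np.set_printoptions(precision=4,suppress=True)
px={}
for n in ("scene","side"):
    p,d=m.camera(n)
    for th in ("wedge_grip","wedge_tip"):
        px[n,th]=m.tip_of(th,n)[0]["pixel"]
    if n=="side":
        for th in ("foot_bend","machine"): px[n,th]=m.tip_of(th,n)[0]["pixel"]
for th in ("wedge_grip","wedge_tip"):
    print(th,tri(ray("scene",px["scene",th]),ray("side",px["side",th])))
print("bend",at_z("side",px["side","foot_bend"],0),"mach",at_z("side",px["side","machine"],0))
g=tri(ray("scene",px["scene","wedge_grip"]),ray("side",px["side","wedge_grip"]))[0];t=tri(ray("scene",px["scene","wedge_tip"]),ray("side",px["side","wedge_tip"]))[0]
print("len",np.linalg.norm((t-g)[:2]),"yaw",np.degrees(np.arctan2(*(t-g)[1::-1])))
# bed colour edges: segment from front edge by pixels
for n,pts in (("scene",[(237,199),(272,390)]),("side",[(307,248),(334,130),(240,239)])):
    P=[at_z(n,q,0) for q in pts]; print(n,P)
    v=P[0]-P[1]; print("y axis yaw",np.degrees(np.arctan2(v[1],v[0]))-90)
E
```

```text
wedge_grip (array([0.4086, 0.2419, 0.0314]), np.float64(0.00033189345922903))
wedge_tip (array([ 0.5193,  0.3112, -0.0101]), np.float64(0.00047514815942528276))
bend [0.5972 0.0357 0.    ] mach [0.6104 0.0214 0.    ]
len 0.13061861321523793 yaw 32.04458542915132
scene [array([0.5219, 0.1274, 0.    ]), array([ 0.5484, -0.2566,  0.    ])]
y axis yaw 3.9508584429739386
side [array([0.5204, 0.1175, 0.    ]), array([ 0.543 , -0.3508, -0.    ]), array([0.6906, 0.1395, 0.    ])]
y axis yaw 2.76505920883217
```

```bash
python3 -m pendant '[[-6.4,-5.46,1.8,0,0,-6.4,1],[-6.4,-5.46,1.8,0,0,-6.4,1],[-6.4,-5.46,1.8,0,0,-6.4,1],[-6.4,-5.46,1.8,0,0,-6.4,1],[-6.4,-5.46,1.8,0,0,-6.4,1],[-6.4,-5.46,1.8,0,0,-6.4,1],[-6.4,-5.46,1.8,0,0,-6.4,1],[-6.4,-5.46,1.8,0,0,-6.4,1],[-6.4,-5.46,1.8,0,0,-6.4,1],[-6.4,-5.46,1.8,0,0,-6.4,1]]' 60
python3 - <<'E'
from h import *
np.set_printoptions(precision=4,suppress=True)
o=m.get_obs(); M=R.from_quat(o["ee_rot"]).as_matrix(); print(o["position"],M, o["joint_pos"])
p,d=m.camera("wrist"); cv2.imwrite("pics/w1.png",p[:,:,::-1])
for th in ("wedge_grip","wedge_tip","foot_bend","machine"):
    for k in m.tip_of(th,"wrist")[:2]:
        px=k["pixel"]; print(th,k["p"],px,{z:at_z("wrist",px,z) for z in (0,.001,.03)})
r=m.trace("wedge_grip","wrist")
if r:
    k=r[0]["pixels"]; v,u=np.nonzero(k&(d>0)); c,Rm,t=cal("wrist"); D=d[v,u]
    P=t+(np.c_[(u-c["cx"])/c["fx"],-(v-c["cy"])/c["fy"],-np.ones(len(u))]*D[:,None])@Rm.T
    print(len(P),np.percentile(P[:,2],[1,50,99]))
    T=P[(P[:,2]>.040)&(P[:,2]<.052)]; print("grip top",len(T),cv2.minAreaRect((T[:,:2]*1000).astype(np.float32)),np.median(T[:,2]))
    B=P[(P[:,2]>.012)&(P[:,2]<.017)]; print("body",cv2.minAreaRect((B[:,:2]*1000).astype(np.float32)))
E
```

```text
clock: 3.0
position: [0.4088, 0.2437, 0.1556]
ee_rot: [-0.294, 0.956, 0.0, 0.0]
ft_force: [-0.5, 0.1, -0.6]
grip_width: 1.0
grasp_force: 0.0
[0.4088 0.2437 0.1556] [[-0.8269 -0.5624  0.0003]
 [-0.5624  0.8269  0.0007]
 [-0.0006  0.0004 -1.    ]] [-0.7555  0.0758  0.1274  1.9635 -0.0112  1.1023  1.5447]
wedge_grip 0.66 [269.1, 203.8] {0: array([0.4143, 0.2443, 0.    ]), 0.001: array([0.4141, 0.2441, 0.001 ]), 0.03: array([0.4066, 0.2394, 0.03  ])}
wedge_tip 0.68 [265.2, 328.7] {0: array([0.5215, 0.3118, 0.    ]), 0.001: array([0.5209, 0.3114, 0.001 ]), 0.03: array([0.5026, 0.2998, 0.03  ])}
foot_bend 0.41 [266.7, 330.9] {0: array([0.5229, 0.3141, 0.    ]), 0.001: array([0.5223, 0.3137, 0.001 ]), 0.03: array([0.5038, 0.3019, 0.03  ])}
4246 [0.0006 0.0154 0.0482]
grip top 1268 ((404.44781494140625, 237.945556640625), (33.947265625, 19.972841262817383), 31.787425994873047) 0.04686965168105103
body ((433.7530822753906, 256.2647705078125), (119.10325622558594, 20.012283325195312), 31.892534255981445)
```

View pics/w1.png

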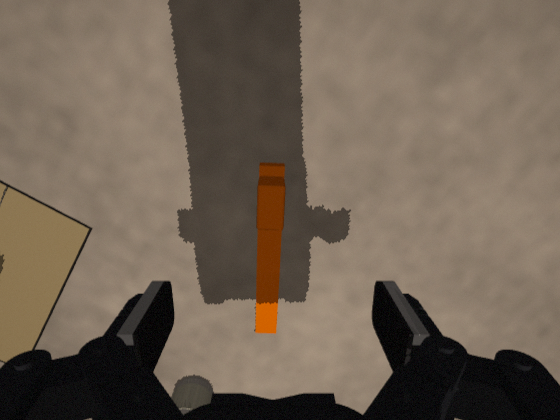

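```bash
python3 -m pendant '[[0.13,-0.04,1,0,0,0.3,1],[0.13,-0.04,2,0,0,0.3,1],[0.13,-0.04,2.57,0,0,0.3,1],[0.13,-0.04,2.57,0,0,0.3,1],[0.13,-0.04,2.57,0,0,0.3,-1],[0.13,-0.04,2.57,0,0,0.3,-1],[0.13,-0.04,2.57,0,0,0.3,-1],[0.13,-0.04,2.57,0,0,0.3,-1],[0.13,-0.04,2.57,0,0,0.3,-1],[0.13,-0.04,2.57,0,0,0.3,-1]]' 60
python3 - <<'E'
from h import *
np.set_printoptions(precision=4,suppress=True)
def fit(P,deg=1): pass
# bed colour segmentation for machine yaw: side & scene bed front edge line
for n,pts in (("scene",[(238,203),(270,385)]),("side",[(308,244),(332,140)]),("side",[(245,240),(302,247)])):
    p,d=m.camera(n); g=cv2.cvtColor(p,cv2.COLOR_RGB2GRAY).astype(float); g=cv2.GaussianBlur(g,(0,0),1)
    a,b=map(np.array,pts); L=(b-a)/np.linalg.norm(b-a); nn=np.array([-L[1],L[0]]); Q=[]
    for s in np.linspace(.05,.95,60):
        c=a+(b-a)*s; ks=np.arange(-6,6.01,.5)
        prof=[cv2.getRectSubPix(g.astype(np.float32),(1,1),tuple(map(float,c+k*nn)))[0,0] for k in ks]
        k=ks[int(np.argmin(prof))]; Q.append(at_z(n,c+k*nn,0)[:2]*1000)
    l=cv2.fitLine(np.array(Q,np.float32),cv2.DIST_HUBER,0,.1,.01).ravel(); print(n,l,np.degrees(np.arctan2(l[1],l[0]))%180)
E
```

```text
clock: 4.55
position: [0.4056, 0.2373, 0.0276]
ee_rot: [-0.273, 0.962, 0.0, 0.001]
ft_force: [-2.3, -1.1, 6.4]
grip_width: 0.225
grasp_force: 58.8
scene [  0.0447  -0.999  528.2125 -72.5944] 92.5641
side [  0.0473  -0.9989 529.1741 -75.5815] 92.70893
side [  0.9985   0.0547 604.5432 131.4434] 3.1376283
```

```bash
python3 -m pendant '[[0,0,-0.6,0,0,0,-1],[0.4,-0.7,-0.6,0,0,0.9,-1],[0.8,-1.4,-0.6,0,0,1.8,-1],[1.2,-2.1,-0.6,0,0,2.7,-1],[1.7,-2.9,-0.6,0,0,3.6,-1],[2.22,-3.75,-0.6,0,0,3.6,-1],[2.22,-3.75,-0.6,0,0,3.6,-1],[2.22,-3.75,-0.6,0,0,3.6,-1],[2.22,-3.75,-0.6,0,0,3.6,-1],[2.22,-3.75,-0.6,0,0,3.6,-1]]'
python3 - <<'E'
from h import *
np.set_printoptions(precision=4,suppress=True)
def pts(n,k,d):
    v,u=np.nonzero(k&(d>0)); c,Rm,t=cal(n); D=d[v,u]
    return t+(np.c_[(u-c["cx"])/c["fx"],-(v-c["cy"])/c["fy"],-np.ones(len(u))]*D[:,None])@Rm.T
ex=np.array([.9988,.049,0]);ey=np.array([-.049,.9988,0])
for n in ("side","wrist","scene"):
    p,d=m.camera(n); 
    if n=="side": cv2.imwrite("pics/s2.png",cv2.resize(p[120:330,200:410,::-1],None,fx=2.85,fy=2.85))
    if n=="wrist": cv2.imwrite("pics/w2.png",p[:,:,::-1])
    for th in ("foot_bend","machine","wedge_tip","wedge_grip"):
        for k in m.tip_of(th,n)[:2]: print(n,th,k["p"],np.round(k["pixel"],1),at_z(n,k["pixel"],0))
    for k in m.trace("presser_foot",n)[:2]:
        P=pts(n,k["pixels"],d); print(n,"foot",k["p"],k["box"],len(P))
        if len(P):
            for lo,hi in ((-.004,.004),(.004,.01),(.01,.02),(.02,.06)):
                Q=P[(P[:,2]>lo)&(P[:,2]<hi)]
                if len(Q)>3: print(lo,len(Q),"x'",np.percentile(Q@ex,[2,50,98]),"y'",np.percentile(Q@ey,[2,50,98]))
E
```

```text
clock: 5.95
position: [0.4092, 0.0199, 0.0568]
ee_rot: [-0.026, 1.0, 0.0, -0.0]
ft_force: [0.2, -0.2, -0.5]
grip_width: 0.226
grasp_force: 58.6
side foot_bend 0.83 [287.1 213. ] [0.598  0.0238 0.    ]
side wedge_tip 0.74 [307.3 211. ] [0.5475 0.0016 0.    ]
side wedge_grip 0.59 [361.  211.2] [ 0.4075 -0.0395  0.    ]
side foot 0.69 [269.4, 198.9, 293.5, 218.9] 289
-0.004 85 x' [0.5902 0.6207 0.646 ] y' [-0.0374  0.0051  0.0222]
0.004 102 x' [0.5856 0.6087 0.6412] y' [-0.0051  0.0114  0.0203]
0.01 13 x' [0.5961 0.628  0.6361] y' [0.0104 0.0123 0.0192]
0.02 75 x' [0.6202 0.6274 0.6375] y' [0.0004 0.0139 0.0264]
wrist wedge_grip 0.98 [274.5 303.8] [0.4483 0.0226 0.    ]
scene wedge_tip 0.65 [253.1 241.3] [0.5454 0.0313 0.    ]
scene wedge_grip 0.69 [180.7 250.9] [0.396  0.0305 0.    ]
```

View pics/s2.png

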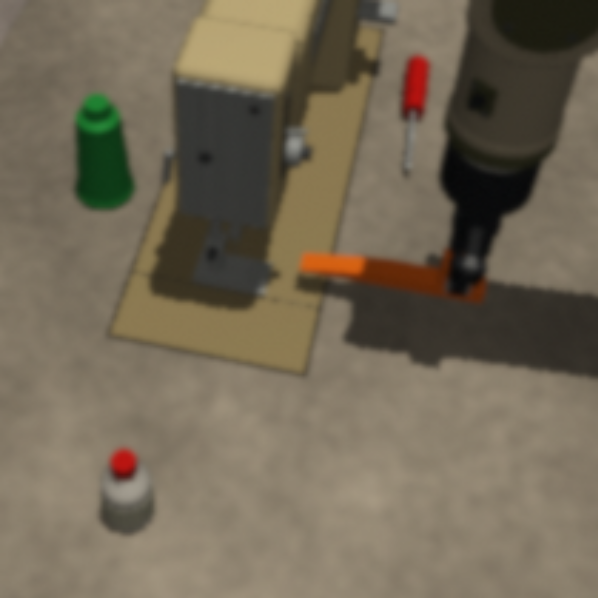

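View pics/w2.png

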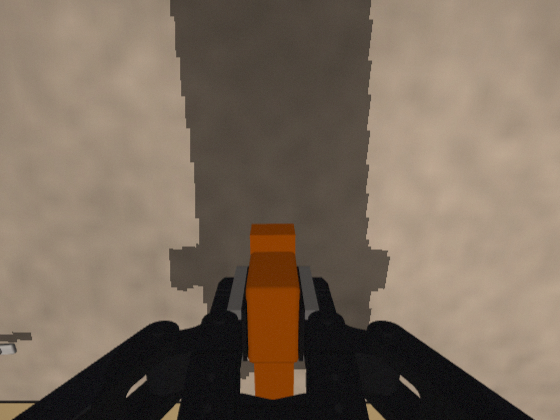

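```bash
python3 - <<'E'
from h import *
np.set_printoptions(precision=1,suppress=True,linewidth=150)
ex=np.array([.9988,.049,0]);ey=np.array([-.049,.9988,0]); n="side"
c,Rm,t=cal(n); Ds=[]
for i in range(3): p,d=m.camera(n); Ds.append(d)
print("noise",np.std(Ds,0)[150:300,200:350].mean())
d=np.mean(Ds,0); v,u=np.mgrid[0:420,0:560]
P=(t+(np.stack([(u-c["cx"])/c["fx"],-(v-c["cy"])/c["fy"],-np.ones_like(u,float)],-1)*d[...,None])@Rm.T)*1000
X=P@ex;Y=P@ey;Z=P[...,2]
b=(X>540)&(X<690)&(Y>60)&(Y<110); print("bed z",np.median(Z[b]),Z[b].std())
s=np.s_[203:222,266:300]
print("cols",np.arange(266,300,1))
print("Z");print(np.round(Z[s]).astype(int))
for lo in range(580,665,6):
    k=(X>=lo)&(X<lo+6)&(Y>-30)&(Y<45)&(Z>2.2)&(Z<14)
    if k.sum()>1: print(lo,k.sum(),"Y",np.sort(Y[k]),"Z",Z[k][np.argsort(Y[k])])
w=(m.trace("wedge_tip",n) or [None])[0]
if w:
    k=w["pixels"]
    for lo in range(420,560,15):
        q=k&(X>=lo)&(X<lo+15)
        if q.sum()>2: print("wedge",lo,q.sum(),"Y",np.percentile(Y[q],[3,50,97]),"Z",np.percentile(Z[q],[3,50,97]))
    print("Xmax",np.percentile(X[k],99))
print("tcp y'",m.get_obs()["position"]*1000@ey, "x'",m.get_obs()["position"]*1000@ex)
E
```

```text
noise 0.007065302
bed z 1.00849708515649 55.717604266246276
cols [266 267 268 269 270 271 272 273 274 275 276 277 278 279 280 281 282 283 284 285 286 287 288 289 290 291 292 293 294 295 296 297 298 299]
Z
[[  2   1   0   2   1   2  47  48  51  53  53  48  48   1  56  60  58  59   1   1   3   0   2   1   2   1   0   0   1   1   2   2   2   2]
 [  0   1   1   1   1   0  48  48  47  49  49  48  47   0   1  56  54   1   1   2   1  -1   0 278   0   2   2   1   1   2   1   2   1   2]
 [  0   0   0   1   1  46  46  46  47  49  48  46  43   3   1   1  46   0   1   1   0   2  -1   2   2   0   1   1   1   1   0   2   1 278]
 [  1   1   1 277  -1  43  44  44  45  46  47  48  42   2   1   1  40   1   2   0   1   0   1  -1   2   2  -1   0  -1   2   0   2   1   1]
 [  1   2   1   0   2  40  40  44  44  44  43  44  37   1   1   0   1   1   0   1   2   0   1   1   2   2   1   2   1   1   1   1   2   1]
 [  0   1   2   1   1  35  37  43  45  43  40  40   0   1   2   2   2   2   2   1   0   2   2   2   2   0   1   0   0   0   2   1   2   1]
 [  1   0   0   2   0   3  42  45  44  42  36  36   2   1   2
[... 4005 characters left out ...]
3 2.2 2.4 2.3 2.4 3. ]
658 6 Y [-24.   -5.4  -1.5  15.9  32.5  39.5] Z [2.2 2.6 3.3 3.4 2.3 2.2]
664 5 Y [-4.1 17.2 20.6 30.4 44.1] Z [2.6 2.7 2.8 2.9 2.4]
wedge 420 82 Y [-46.2   9.5  11.8] Z [ 1.3 45.1 76.3]
wedge 435 58 Y [-9.1  5.3 11. ] Z [31.  43.9 45.2]
wedge 450 54 Y [-6.6  6.9 11.6] Z [30.8 43.8 45.4]
wedge 465 57 Y [-8.9  5.4 11.7] Z [31.9 43.7 45.2]
wedge 480 59 Y [-47.    5.2 212.3] Z [  0.5  42.4 302.6]
wedge 495 61 Y [-43.3   3.1  52.9] Z [ 0.3 39.1 93.5]
wedge 510 49 Y [-27.3   1.4  11.4] Z [ 0.4 36.6 39.3]
wedge 525 43 Y [-9.8  2.2 11.1] Z [ 9.2 34.3 36.9]
wedge 540 21 Y [-5.9  2.7 11.3] Z [29.7 32.5 33.9]
Xmax 546.0256046694496
tcp y' -0.9807907356521284 x' 409.6156083255139
```

```bash
python3 -m pendant '[[0,0.13,0,0,0,0,-1],[0,0.13,0.2,0,0,0,-1],[0,0.13,0.4,0,0,0,-1],[0,0.13,0.52,0,0,0,-1],[0,0.13,0.56,0,0,0,-1],[0,0.13,0.585,0,0,0,-1],[0,0.13,0.585,0,0,0,-1],[0,0.13,0.585,0,0,0,-1],[0,0.13,0.585,0,0,0,-1],[0,0.13,0.585,0,0,0,-1]]'
cat > meas.py <<'E'
from h import *
np.set_printoptions(precision=1,suppress=True,linewidth=150)
ex=np.array([.9988,.049,0]);ey=np.array([-.049,.9988,0]); n="side"
c,Rm,t=cal(n); Ds=[]
for i in range(3): p,d=m.camera(n); Ds.append(d)
d=np.median(Ds,0); v,u=np.mgrid[0:420,0:560]
P=(t+(np.stack([(u-c["cx"])/c["fx"],-(v-c["cy"])/c["fy"],-np.ones_like(u,float)],-1)*d[...,None])@Rm.T)*1000
X=P@ex;Y=P@ey;Z=P[...,2]
h=cv2.cvtColor(p,cv2.COLOR_RGB2HSV); org=(h[...,0]<16)&(h[...,1]>170)&(X>400)&(X<660)&(abs(Y)<60)
for lo in range(440,620,15):
    q=org&(X>=lo)&(X<lo+15)
    if q.sum()>4: print("wedge",lo,q.sum(),"Y",np.percentile(Y[q],[3,50,97]),"Z",np.percentile(Z[q],[3,50,97]))
print("tip X",np.sort(X[org])[-12:])
f=(X>570)&(X<650)&(Y>-15)&(Y<30)&(Z>2.7)&(Z<16)&~org
print("toe X",np.sort(X[f])[:12])
s=f&(X>602)&(X<620); print("sole top Z",np.median(Z[s]),s.sum())
o=m.get_obs(); print("tcp",o["position"]*1000@ex,o["position"]*1000@ey,o["position"][2]*1000,"F",o["ft_force"],"t",o["clock"],o["grasp_force"],R.from_quat(o["ee_rot"]).as_matrix())
E
python3 meas.py
```

```text
clock: 8.3
position: [0.409, 0.0256, 0.0276]
ee_rot: [-0.025, 1.0, 0.0, 0.0]
ft_force: [-1.2, 0.1, 0.4]
grip_width: 0.228
grasp_force: 58.4
wedge 440 55 Y [-2.7 12.1 17.8] Z [ 2.2 14.5 16.9]
wedge 455 56 Y [-2.5 11.3 17.9] Z [ 2.5 14.4 17.1]
wedge 470 53 Y [-1.6 12.  17.9] Z [ 2.9 14.2 16.3]
wedge 485 50 Y [-11.7  11.   17.9] Z [ 1.9 12.3 14. ]
wedge 500 42 Y [-1.4 10.9 18.4] Z [ 6.7 10.  11.9]
wedge 515 42 Y [-0.6  9.4 17.5] Z [2.8 7.2 9.9]
wedge 530 38 Y [-6.1  8.5 17.4] Z [0.5 4.6 7. ]
wedge 545 11 Y [-0.2  8.8 17.3] Z [2.1 2.7 4.5]
tip X [544.9 545.  545.6 545.7 546.1 546.3 546.9 547.4 548.2 548.3 548.8 549.5]
toe X [570.  571.9 573.3 574.2 577.6 578.9 580.4 580.7 580.8 581.1 581.6 581.6]
sole top Z 4.391290569864648 58
tcp 409.7476944725235 5.54129392299383 27.62070433882188 F [ 1.2 -0.3  0.7] t 8.45 58.48663367447443 [[-1.  -0.1  0. ]
 [-0.1  1.   0. ]
 [-0.   0.  -1. ]]
```

```bash
python3 -m pendant '[[-0.1,0,0.01,0,0,0,-1],[-0.2,0,0.01,0,0,0,-1],[-0.3,0,0.01,0,0,0,-1],[-0.4,0,0.01,0,0,0,-1],[-0.5,0,0.01,0,0,0,-1],[-0.6,0,0.01,0,0,0,-1],[-0.7,0,0.01,0,0,0,-1],[-0.76,0,0.01,0,0,0,-1],[-0.8,0,0.01,0,0,0,-1],[-0.8,0,0.01,0,0,0,-1]]' 90
python3 meas.py | tail -7
```

```text
clock: 9.7
position: [0.4451, 0.0274, 0.0273]
ee_rot: [-0.025, 1.0, 0.0, -0.004]
ft_force: [-26.1, 0.1, 37.3]
grip_width: 0.219
grasp_force: 91.4
wedge 575 11 Y [-0.7  6.7 13.5] Z [3.1 3.9 5.2]
tip X [574.8 575.3 575.8 575.8 576.5 577.  577.8 578.3 578.6 579.  579.8 580.4]
toe X [571.1 577.5 578.9 580.  580.3 580.8 581.  581.1 581.3 581.4 581.8 582.1]
sole top Z 4.642312849988894 56
tcp 445.88453959192555 5.539059172894795 27.31757701240396 F [-26.7  -1.8  36.6] t 9.85 91.441138597379 [[-1.  -0.1 -0. ]
 [-0.1  1.   0. ]
 [ 0.   0.  -1. ]]
```

```bash
python3 -m pendant '[[-0.02,0,0,0,0,0,-1],[-0.04,0,0,0,0,0,-1],[-0.06,0,0,0,0,0,-1],[-0.08,0,0,0,0,0,-1],[-0.08,0,0,0,0,0,-1],[-0.08,0,0,0,0,0,-1],[-0.08,0,0,0,0,0,-1],[-0.08,0,0,0,0,0,-1],[-0.08,0,0,0,0,0,-1],[-0.08,0,0,0,0,0,-1]]'
```

```text
clock: 11.1
position: [0.4451, 0.0274, 0.0273]
ee_rot: [-0.025, 1.0, 0.0, -0.009]
ft_force: [-50.3, -3.1, 68.7]
grip_width: 0.219
grasp_force: 95.9
```

```bash
python3 -m pendant '[[0.08,0,-0.005,0,0,0,-1],[0.12,0,-0.01,0,0,0,-1],[0.14,0,-0.012,0,0,0,-1],[0.16,0,-0.012,0,0,0,-1],[0.16,0,-0.012,0,0,0,-1],[0.16,0,-0.012,0,0,0,-1],[0.16,0,-0.012,0,0,0,-1],[0.16,0,-0.012,0,0,0,-1],[0.16,0,-0.012,0,0,0,-1],[0.16,0,-0.012,0,0,0,-1]]'
python3 meas.py; python3 -c "
from h import *
o=m.get_obs();print(o['position'],o['ee_rot'],o['ft_force'],o['torque'])
p,d=m.camera('side');cv2.imwrite('pics/s3.png',cv2.resize(p[160:260,250:400,::-1],None,fx=5,fy=5))"
```

```text
clock: 12.35
position: [0.4448, 0.0274, 0.0276]
ee_rot: [-0.025, 1.0, 0.0, -0.0]
ft_force: [0.8, -0.3, -0.1]
grip_width: 0.218
grasp_force: 87.7
wedge 455 67 Y [-0.4 16.  30.7] Z [ 1.9 15.9 76.7]
wedge 470 54 Y [-3.1 11.2 18.1] Z [ 0.6 15.1 17.5]
wedge 485 54 Y [-7.7 11.8 17.6] Z [ 1.4 14.9 17.8]
wedge 500 53 Y [-2.3 12.3 17.9] Z [ 4.8 15.  17. ]
wedge 515 54 Y [-3.1 10.7 18.1] Z [ 2.6 13.7 16. ]
wedge 530 47 Y [-14.    8.6  17.8] Z [-0.3 11.6 14.2]
wedge 545 44 Y [-2.6  8.9 17.4] Z [ 3.4  9.2 12.2]
wedge 560 36 Y [-0.6  9.9 17.4] Z [4.3 7.1 9.1]
wedge 575 11 Y [ 0.2  7.9 14.3] Z [4.1 5.1 6.1]
tip X [574.9 575.1 575.5 575.8 576.2 576.9 577.7 578.2 578.4 579.  579.5 580.3]
toe X [571.9 580.6 581.  581.1 581.1 581.6 581.9 582.5 582.6 582.9 582.9 583.3]
sole top Z 4.741376521315233 53
tcp 445.54222351229225 5.557246420305042 27.597907205371413 F [ 0.2 -0.6  0.3] t 12.5 87.68397700615196 [[-1.  -0.1 -0. ]
 [-0.1  1.   0. ]
 [ 0.   0.  -1. ]]
[0.44473418 0.02738208 0.02759791] [-2.51367669e-02  9.99684019e-01  3.20727236e-05 -6.70553479e-05] [ 0.16192274 -0.62630659  0.27008344] [-0.06458015  0.02293819 -0.00537765]
```

View pics/s3.png

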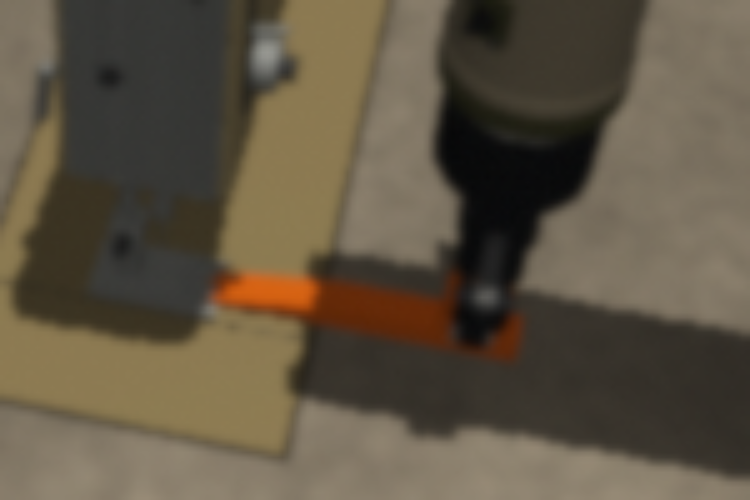

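```bash
cat > pitch.py <<'E'
from h import *
np.set_printoptions(precision=2,suppress=True,linewidth=150)
ex=np.array([.9988,.049,0]);ey=np.array([-.049,.9988,0]); n="side"
def go(N=8):
    c,Rm,t=cal(n); Ds=[]
    for i in range(N): p,d=m.camera(n); Ds.append(d)
    d=np.median(Ds,0); v,u=np.mgrid[0:420,0:560]
    P=(t+(np.stack([(u-c["cx"])/c["fx"],-(v-c["cy"])/c["fy"],-np.ones_like(u,float)],-1)*d[...,None])@Rm.T)*1000
    X=P@ex;Y=P@ey;Z=P[...,2]
    o=m.get_obs(); tip=o["position"]*1000@ex+140
    h=cv2.cvtColor(p,cv2.COLOR_RGB2HSV); org=(h[...,0]<16)&(h[...,1]>170)
    k=org&(Y>1)&(Y<14)&(X>tip-105)&(X<min(tip-3,578))
    r=Z-np.minimum(14.4,2+(tip-X)/5.8)
    s=np.polyfit(X[k]-tip,r[k],1); print("resid by X",[(a,round(float(np.median(r[k&(X-tip>=a)&(X-tip<a+20)])),2)) for a in range(-105,-5,20) if (k&(X-tip>=a)&(X-tip<a+20)).any()],"deg up",np.degrees(s[0]))
    b=(X>535)&(X<650)&(Y>30)&(Y<90); print("bed z",np.median(Z[b]))
    s=(X>604)&(X<618)&(Y>-4)&(Y<18)&(Z>2.5)&(Z<14); print("sole top Z",Z[s].mean(),s.sum())
    print("tip",tip,"y",o["position"]*1000@ey,"z",o["position"][2]*1000,"F",o["ft_force"],"T",o["torque"],"t",o["clock"])
go()
E
python3 pitch.py
```

```text
resid by X [(-105, 1.38), (-85, 1.66), (-65, 1.61), (-45, 1.87), (-25, 1.63)] deg up 0.35397602756179297
bed z 170.6990206196159
sole top Z 4.4152498274549705 34
tip 585.5793256535608 y 5.579719835701333 z 27.625913181557635 F [ 0.96  0.39 -0.18] T [ 0.   -0.02  0.02] t 12.95
```

```bash
python3 -m pendant '[[0,0,0.006,0,0.03,0,-1],[0,0,0.006,0,0.03,0,-1],[-0.02,0,0.006,0,0.03,0,-1],[-0.04,0,0.006,0,0.03,0,-1],[-0.06,0,0.006,0,0.03,0,-1],[-0.08,0,0.006,0,0.03,0,-1],[-0.1,0,0.006,0,0.03,0,-1],[-0.12,0,0.006,0,0.03,0,-1],[-0.12,0,0.006,0,0.03,0,-1],[-0.12,0,0.006,0,0.03,0,-1]]' 90
python3 pitch.py
```

```text
clock: 14.2
position: [0.45, 0.0277, 0.0274]
ee_rot: [-0.025, 1.0, 0.0, -0.003]
ft_force: [-5.4, -0.8, 8.7]
grip_width: 0.218
grasp_force: 88.7
resid by X [(-105, 0.78), (-85, 0.94), (-65, 0.77), (-45, 0.64), (-25, 0.8)] deg up -0.24561265587622963
bed z 170.5629068344714
sole top Z 4.791281655580914 34
tip 590.8348494792306 y 5.615274546101034 z 27.39780309373666 F [-4.71 -0.39  9.9 ] T [-0.09  1.33  0.01] t 14.6
```

```bash
python3 -m pendant '[[0,0,-0.002,0,-0.01,0,-1],[-0.02,0,-0.002,0,-0.01,0,-1],[-0.04,0,-0.002,0,-0.01,0,-1],[-0.06,0,-0.002,0,-0.01,0,-1],[-0.08,0,-0.002,0,-0.01,0,-1],[-0.1,0,-0.002,0,-0.01,0,-1],[-0.12,0,-0.002,0,-0.01,0,-1],[-0.14,0,-0.002,0,-0.01,0,-1],[-0.14,0,-0.002,0,-0.01,0,-1],[-0.14,0,-0.002,0,-0.01,0,-1]]'
python3 pitch.py
```

```text
clock: 15.85
position: [0.4537, 0.0278, 0.0274]
ee_rot: [-0.025, 1.0, 0.0, -0.006]
ft_force: [-26.4, -1.2, 33.9]
grip_width: 0.223
grasp_force: 92.6
resid by X [(-105, 0.69), (-85, 0.61), (-65, 0.9), (-45, 0.56), (-25, 0.49)] deg up -0.002559658202911544
bed z 170.6247998561164
sole top Z 4.812153752823306 33
tip 594.5204060291421 y 5.588917054049247 z 27.357364767084434 F [-26.48   0.33  32.9 ] T [-0.3   5.03  0.04] t 16.25
```

```bash
python3 -m pendant '[[0.06,0,-0.006,0,0,0,-1],[0.06,0,-0.012,0,0,0,-1],[0.06,0,-0.012,0,0,0,-1],[0.04,0,-0.012,0,0,0,-1],[0.02,0,-0.012,0,0,0,-1],[0,0,-0.012,0,0,0,-1],[0,0,-0.012,0,0,0,-1],[0,0,-0.012,0,0,0,-1],[0,0,-0.012,0,0,0,-1],[0,0,-0.012,0,0,0,-1]]'
python3 pitch.py
```

```text
clock: 17.5
position: [0.4546, 0.0278, 0.0274]
ee_rot: [-0.025, 1.0, -0.0, -0.005]
ft_force: [-20.0, -1.3, 15.5]
grip_width: 0.222
grasp_force: 90.7
resid by X [(-105, 0.82), (-85, 0.58), (-65, 0.7), (-45, 0.54), (-25, 0.87)] deg up -0.23402141345458194
bed z 170.7408795989047
sole top Z 4.763811420727142 36
tip 595.3767656511102 y 5.519818997913905 z 27.447727628923694 F [-19.72  -0.48  16.19] T [-0.21  3.96  0.02] t 17.9
```

```bash
python3 -m pendant '[[0,0,-0.004,0,0,0,-1],[0,0,-0.008,0,0,0,-1],[-0.02,0,-0.012,0,0,0,-1],[-0.04,0,-0.012,0,0,0,-1],[-0.06,0,-0.012,0,0,0,-1],[-0.08,0,-0.012,0,0,0,-1],[-0.08,0,-0.012,0,0,0,-1],[-0.08,0,-0.012,0,0,0,-1],[-0.08,0,-0.012,0,0,0,-1],[-0.08,0,-0.012,0,0,0,-1]]'
python3 pitch.py
```

```text
clock: 19.15
position: [0.4554, 0.0278, 0.0275]
ee_rot: [-0.025, 1.0, -0.0, -0.008]
ft_force: [-35.1, -0.7, 30.5]
grip_width: 0.219
grasp_force: 92.6
resid by X [(-105, 0.98), (-85, 0.54), (-65, 0.47), (-45, 0.54), (-25, 0.54)] deg up -0.351091039025169
bed z 170.51400659324008
sole top Z 4.639206477579144 34
tip 596.202541950913 y 5.457504413674307 z 27.50069980088348 F [-36.75  -1.8   30.76] T [-0.27  6.77 -0.02] t 19.55
```

```bash
python3 -m pendant '[[0.04,0,-0.004,0,-0.03,0,-1],[0.04,0,-0.008,0,-0.06,0,-1],[0.04,0,-0.012,0,-0.1,0,-1],[0.02,0,-0.012,0,-0.1,0,-1],[0,0,-0.012,0,-0.1,0,-1],[0,0,-0.012,0,-0.1,0,-1],[0,0,-0.012,0,-0.1,0,-1],[0,0,-0.012,0,-0.1,0,-1],[0,0,-0.012,0,-0.1,0,-1],[0,0,-0.012,0,-0.1,0,-1]]'
python3 pitch.py
```

```text
clock: 20.8
position: [0.4555, 0.0278, 0.0274]
ee_rot: [-0.025, 1.0, -0.0, -0.001]
ft_force: [-28.0, -0.1, 17.9]
grip_width: 0.223
grasp_force: 90.9
resid by X [(-105, 0.75), (-85, 0.81), (-65, 0.53), (-45, 0.37), (-25, 0.58)] deg up -0.2393427628512081
bed z 170.2859339982423
sole top Z 4.8338670233304954 35
tip 596.3193099187363 y 5.43428751389218 z 27.442035176621392 F [-28.16  -0.75  17.83] T [-0.17  6.25  0.02] t 21.2
```

```bash
python3 -m pendant '[[0,0,-0.008,0,-0.01,0,-1],[0,0,-0.014,0,-0.02,0,-1],[0,0,-0.02,0,-0.03,0,-1],[-0.02,0,-0.02,0,-0.03,0,-1],[-0.04,0,-0.02,0,-0.03,0,-1],[-0.06,0,-0.02,0,-0.03,0,-1],[-0.06,0,-0.02,0,-0.03,0,-1],[-0.06,0,-0.02,0,-0.03,0,-1],[-0.06,0,-0.02,0,-0.03,0,-1],[-0.06,0,-0.02,0,-0.03,0,-1]]'
python3 pitch.py
```

```text
clock: 22.45
position: [0.4611, 0.0279, 0.0284]
ee_rot: [-0.025, 1.0, -0.0, 0.004]
ft_force: [-10.7, -0.0, -4.6]
grip_width: 0.216
grasp_force: 88.1
resid by X [(-105, 1.25), (-85, 0.98), (-65, 0.86), (-45, 0.64), (-25, 0.5)] deg up -0.5632295078032932
bed z 170.41406905107348
sole top Z 6.537666240200094 35
tip 601.8672204386601 y 5.319653575415398 z 28.39380719497172 F [-10.53   0.37  -4.36] T [-0.14  3.12 -0.  ] t 22.85
```

```bash
python3 -m pendant '[[-0.02,0,0,0,0,0,-1],[-0.04,0,0,0,0,0,-1],[-0.06,0,0,0,0,0,-1],[-0.08,0,0,0,0,0,-1],[-0.1,0,0,0,0,0,-1],[-0.12,0,0,0,0,0,-1],[-0.12,0,0,0,0,0,-1],[-0.12,0,0.004,0,0,0,-1],[-0.12,0,0.008,0,0,0,-1],[-0.12,0,0.008,0,0,0,-1]]'
python3 pitch.py; python3 meas.py|tail -6
```

```text
clock: 24.1
position: [0.4671, 0.0282, 0.0281]
ee_rot: [-0.025, 1.0, -0.0, 0.004]
ft_force: [-11.6, -0.7, -3.3]
grip_width: 0.225
grasp_force: 88.0
resid by X [(-105, 1.06), (-85, 0.69), (-65, 0.72), (-45, 0.4)] deg up -0.5684801344375714
bed z 170.59721557090924
sole top Z 7.5718348053594 34
tip 607.8905103376408 y 5.286680318914193 z 28.0996587563596 F [-11.12  -0.72  -3.4 ] T [-0.2   3.07 -0.01] t 24.5
tip X [574.7 575.3 575.3 575.8 576.1 576.7 577.3 577.9 577.9 578.5 580.1 580.8]
toe X [574.9 577.6 578.7 579.2 580.6 580.7 580.8 581.2 581.2 582.1 582.2 582.6]
sole top Z 7.5263275277071 63
tcp 467.9039179424101 5.2921379127825965 28.115663490570196 F [-10.7   0.2  -3.7] t 24.65 88.02071928977966 [[-1.  -0.1  0. ]
 [-0.1  1.  -0. ]
 [-0.  -0.  -1. ]]
```

```bash
python3 -m pendant '[[0,0,0.003,0,-0.02,0,-1],[0,0,0.006,0,-0.04,0,-1],[0,0,0.01,0,-0.05,0,-1],[0,0,0.01,0,-0.05,0,-1],[0,0,0.01,0,-0.05,0,-1],[0,0,0.01,0,-0.05,0,-1],[0,0,0.01,0,-0.05,0,-1],[0,0,0.01,0,-0.05,0,-1],[0,0,0.01,0,-0.05,0,-1],[0,0,0.01,0,-0.05,0,-1]]'
python3 pitch.py; python3 meas.py|grep wedge; python3 -c "
from h import *
p,d=m.camera('side');cv2.imwrite('pics/s4.png',cv2.resize(p[120:330,200:410,::-1],None,fx=2.85,fy=2.85))"
```

```text
clock: 25.9
position: [0.467, 0.0282, 0.0276]
ee_rot: [-0.025, 1.0, -0.0, 0.007]
ft_force: [-12.2, 0.6, -3.7]
grip_width: 0.224
grasp_force: 88.0
resid by X [(-105, 0.57), (-85, 0.86), (-65, 0.32), (-45, 0.4)] deg up -0.2688239061408164
bed z 170.45069511092615
sole top Z 7.608753538050665 34
tip 607.8791377034535 y 5.290516182847519 z 27.613168393089573 F [-11.94  -0.44  -3.19] T [-0.22  3.21  0.01] t 26.3
wedge 440 42 Y [-2.4 15.4 17.2] Z [ 4.4 15.2 33.7]
wedge 455 10 Y [15.6 17.  51.7] Z [ 3.7  6.5 69.7]
wedge 470 36 Y [ 7.  16.1 42.8] Z [ 3.  26.7 70.9]
wedge 485 53 Y [-3.6 10.8 16.6] Z [ 2.3 14.6 17.4]
wedge 500 53 Y [-2.3 12.3 17. ] Z [ 3.2 14.7 16.8]
wedge 515 56 Y [-7.7 10.4 17.3] Z [ 1.4 14.4 16.7]
wedge 530 53 Y [-8.8 11.1 17.2] Z [ 0.3 14.  16.2]
wedge 545 49 Y [-13.5   9.4  17.5] Z [ 0.7 11.3 14.2]
wedge 560 39 Y [-2.3  8.2 16.8] Z [ 5.6  9.5 11.9]
wedge 575 11 Y [-0.1  6.3 16.5] Z [5.7 7.8 8.3]
```

View pics/s4.png

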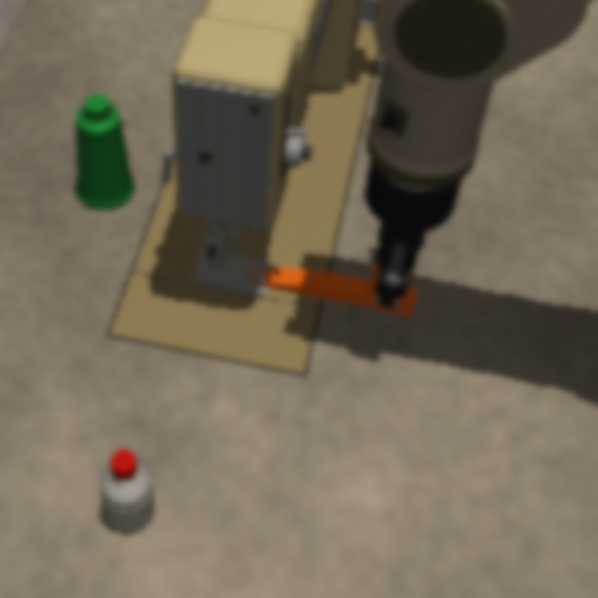

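The picture shows the wedge under the toes, at crop pixels (250–415, 275–310). It is square and centred, the foot has lifted about 3 mm, and the oil bottle, the cone and the machine stand where they did.

```bash
python3 -c "
from workcell import manip as m
print(m.hand_in())"
```

```text
the job is handed in; nothing more can be done
None
```

The job is handed in: the arm is still holding the wedge flat and square under the toes, the foot is lifted about 3 mm (side-camera depth), and the oil bottle, screwdriver and cone were not touched; on the way in the wedge stuck on the bed a few times (wrist force up to about 85 N, limit 120 N) until I eased the downward pressure.

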